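# Tip the grinding balls out of the twin-bay tray

### The job

Pick up the twin-bay tray by the wooden grip on its divider and tip its three porcelain balls over their end of the tray into the wide blue crucible, keeping both porcelain cylinders in the other bay all the while. Then set the tray back down upright and flat on a clear spot of the shelf and let go, leaving the crucible and everything else where they stand.

Things in the scene. Friction and masses are not known exactly. Their poses are not given: they have to be found in the camera images.
- tray: Twin-bay tray of galvanised sheet, 200 mm long (its x), 74 mm wide (its y), side walls 45 mm high, 4 mm thick, empty about 0.3 kg, loose. Origin: centre of the underside, z up. An upright divider at x = 0 (to 62 mm above the underside) splits it into two equal bays: the three balls lie in the +x bay, the two cylinders in the -x bay.
- ball_lip (a point): Middle of the open lip at the tray's +x end, 100 mm from its centre and 24 mm above its underside. Each bay's floor (4 mm thick) is level to 60 mm from the centre, then rises as a chute of about 27 degrees to its lip; there is no end wall. With the +x end tipped down past about 33 degrees the balls roll out here; the cylinders lean on the divider. Axes as the tray's.
- tray_grip (a point): Centre of the light wooden grip on top of the tray's divider, 75 mm above the tray's underside, over its centre. The grip is 16 mm thick along the tray's x, 60 mm long along its y, and reaches from 58 to 92 mm above the underside. Axes as the tray's.
- ball0_center (a point): Centre of a white porcelain grinding ball, 30 mm across, 34 g; starts in the tray's +x bay
- ball1_center (a point): Centre of a white porcelain grinding ball, 30 mm across, 34 g; starts in the tray's +x bay
- ball2_center (a point): Centre of a white porcelain grinding ball, 30 mm across, 34 g; starts in the tray's +x bay
- cyl0_center (a point): Centre of a white porcelain grinding cylinder, 24 mm across and 56 mm long, 60 g; starts lying across the tray's -x bay, free to roll in it
- cyl1_center (a point): Centre of a white porcelain grinding cylinder, 24 mm across and 56 mm long, 60 g; starts lying across the tray's -x bay, free to roll in it
- crucible: Wide open cobalt blue porcelain crucible, round, 160 mm across at the rim, 104 mm at the foot, 75 mm tall, wall 5 mm, inner floor 6 mm above the underside; 0.6 kg, loose on the shelf. Origin: centre of the underside, z up.
- canister: Bystander: screw-top galvanised canister, 96 mm across, 129 mm tall, origin at the centre of its underside
- desiccator_lid: Bystander: glass desiccator lid, 170 mm across, 85 mm tall with its knob, origin at the centre of its underside
- calliper: Bystander: steel calliper lying flat, 200 mm long along its x, jaws reach 45 mm to -y, 10 mm high, origin under the middle of its beam
- magnifier: Bystander: bakelite magnifier lying flat, lens 114 mm across, handle to -x out to 158 mm, 16 mm high, origin under the lens centre
- field_book: Bystander: field notebook lying flat, 130 x 90 x 18 mm, origin at the centre of its underside
- sample_jar: Bystander: glass sample jar with a cap, 72 mm across, 95 mm tall, origin at the centre of its underside
- ball0: The same ball as a body (its axes turn as it rolls; use its centre)
- ball1: The same ball as a body (its axes turn as it rolls; use its centre)
- ball2: The same ball as a body (its axes turn as it rolls; use its centre)
Things that resemble listed ones, but are neither listed nor needed, are in the scene too. Of the things like the tray, leave any that is pink; of the rest the smaller one is meant.

How it is judged:
On the way, in this order (a step that is already met when the one before it is completed fails the run):
1. the tray is lifted off the shelf and tipped towards its ball end, at the crucible, before the balls have gone (angle between tray's own z axis and vertical above 0.3 rad and height (world z) of tray_grip above 0.1 m and horizontal distance between tray_grip and crucible below 0.2 m), for 0.1 s.
2. all three balls are in the crucible (horizontal distance between each of ball0_center, ball1_center, ball2_center and crucible below 0.075 m and z of ball0_center in the frame of crucible between 0.005 and 0.08 m and z of ball1_center in the frame of crucible between 0.005 and 0.08 m and z of ball2_center in the frame of crucible between 0.005 and 0.08 m), for 0.2 s.
At the end, for the whole second after the job is handed in: All three balls lie in the crucible (below its rim), both cylinders are still in their own bay of the tray, the tray stands flat on the shelf (within 8 mm and 0.08 rad), the crucible stands upright, and all are at rest (all of step 2 and x of cyl0_center in the frame of tray between -0.1 and -0.004 m and z of cyl0_center in the frame of tray between 0 and 0.06 m and y of cyl0_center in the frame of tray between -0.036 and 0.036 m and x of cyl1_center in the frame of tray between -0.1 and -0.004 m and z of cyl1_center in the frame of tray between 0 and 0.06 m and y of cyl1_center in the frame of tray between -0.036 and 0.036 m and height (world z) of tray between -0.006 and 0.008 m and angle between each of tray, crucible's own z axis and vertical below 0.08 rad and height (world z) of crucible below 0.008 m and linear speed of each of tray, crucible, ball0, ball1, ball2 below 0.02 m/s); the robot touches nothing.
It fails at once if a cylinder leaves its bay of the tray (not (x of cyl0_center in the frame of tray between -0.1 and -0.004 m and z of cyl0_center in the frame of tray between 0 and 0.06 m and y of cyl0_center in the frame of tray between -0.036 and 0.036 m and x of cyl1_center in the frame of tray between -0.1 and -0.004 m and z of cyl1_center in the frame of tray between 0 and 0.06 m and y of cyl1_center in the frame of tray between -0.036 and 0.036 m)).
It fails at once if the crucible is shoved more than 40 mm or tipped more than 17 degrees (distance of crucible from where it was at the start of the episode above 0.04 m or angle between crucible's own z axis and vertical above 0.3 rad).
It fails at once if a bystander is moved more than 40 mm (distance of any of canister, desiccator_lid, calliper, magnifier, field_book, sample_jar from where it was at the start of the episode above 0.04 m).
It also fails if it takes over 51 s, if anything falls off the work surface, if the arm or the gripper's body presses on something with over 40 N, if the wrist force passes 120 N, or if a joint passes its speed limit or range.

### The arm

A 6-joint arm with a two-finger parallel gripper is mounted at the origin on the work surface. World frame = base frame: x ahead of the robot, y to its left, z up, the work surface at z = 0. Lengths are in m, angles in rad, forces in N, time in s.
With the tool pointing down it reaches from about 0.275 to 0.825 m from the base axis. Payload 4.9 kg.
Tool frame: the origin (TCP) lies at the very end of the fingers, on their centre line; the grasp point (between the pads) lies 19 mm behind it; z points along the fingers, y is the line along which they close (so a half turn about z gives the same grasp; the last joint's range is limited). The gripper opens to 85 mm and grips with 20 to 120 N. Pads are 22 mm wide; open, the fingers measure 114 mm over their backs; the gripper's body (76 mm by 85 mm) begins 54 mm behind the grasp point. The pads swing forward as they close: fully open they stand 13 mm farther back than shut.
Start: joints at [0.981, 0.326, -0.193, 1.052, 0, 1.437], TCP at [0.242, 0.494, 0.231] pointing down, gripper open.
Joint ranges: [-2.65, 2.65], [-0.97, 1.79], [-1.3, 1.35], [-1.93, 2.1], [-1.47, 1.37], [-3.14, 3.14]. Speed limits (rad/s): [2.57, 2.57, 3.14, 3.14, 3.14, 3.14].

### API

Orientations are given as a unit quaternion [w, x, y, z].
In Python, from cell import manip, viewer, job gives the robot as it stands.
- The arm moves only by the tool servo_tool, never from a script. Its argument "increments" is a list that holds one entry, the list of rows, each a list of 5 numbers: the shift along the tool's x, y, z in units of 30 mm (1.0 is 30 mm), then the turn about the tool's z in units of 8 degrees (1.0 is 8 degrees), then the opening in per cent of the stroke, from 0 (shut) to 100 (fully open). A call has 1 to 10 rows; each row is the pose to reach, as a shift and turn from the pose commanded when the call began, along the tool's axes at that moment; what a row does not reach only later rows make up. A row lasts 1/10 s, in which the tool goes at most 50 mm and 8.59 degrees, less where a joint would pass 70% of its speed; a pose out of reach is approached as far as the arm can. A call with a gripper value outside its range is refused whole. The fingers move at their own pace and stop on an object; "squeeze" is the grip in N (left out, the last holds). Time passes only in rows, so rows that repeat a pose let the fingers close. It gives the time, the measured TCP pose, the force, the opening and the grip force at its end, in the units of the state.
- manip.read_state(): the state, without advancing time (a new reading comes with each control period).
- viewer.get_image(name): name is "scene" or "side" or "wrist"; returns a dict with "img" (480x640x3 uint8, red, green, blue), "depth" (480x640 float32, m along the optical axis (not along the pixel's ray), 0 where there is no reading), "fx", "fy", "cx", "cy" (pixels), "R" (3x3) and "t" (3): a world point X has camera coordinates R X + t. Camera axes: x right, y down, z forward; pixel columns grow to the right and rows downward; lengths in m; the calibration is good to about 2 mm. The wrist camera is an equidistant fisheye: a pixel r from the principal point sees the ray r / f radians off the axis. A picture is of the moment at which its call begins.
- job.hand_in(): hands the job in; it is judged then, once.
The state is a dict: "t": time; "joints": joint angles; "qd": joint speeds; "tau": joint torques, N m; "eef_pos": TCP position; "ee_rot": TCP orientation; "contact_force": force on the tool from outside, world axes, zero at the start; "torque": the same for the moment, N m; "gripper_width": opening from 0.0 (shut) to 1.0 (fully open); "finger_force": force on a finger pad.
Only numpy, scipy, OpenCV 4.12 (cv2) and the standard library are available. Lean on these libraries where they do the work, as an engineer would, in place of code of your own. Each camera call takes 0.05 s, during which the arm holds its last target. There are 200 camera calls.

## Working session

There is one attempt and no reset: what is moved stays moved. The work goes in short steps, Python scripts to look and compute and a tool call to move; the robot and the scene stay as the last step left them, time stands still between calls to the robot, and variables do not carry over. Pictures are saved under pics/ and viewed, at most 10 in all, crops included, and the job is handed in when it is done.

Besides the shell and the picture viewer there is one more tool, called after ">>>" in YAML: its name, and indented under it one key for each argument. servo_tool: Moves the arm, as the interface text tells. Its arguments: {"type":"object","properties":{"increments":{"type":"array","items":{"type":"array","items":{"type":"array","items":{"type":"number"}}}},"squeeze":{"type":"number"}},"required":["increments"]}

```bash
mkdir -p pics; cat > h.py <<'E'
import numpy as np, cv2
from cell import manip, viewer, job
def pts(d):
    v,u=np.mgrid[0:480,0:640]; z=d["depth"]
    c=np.stack([(u-d["cx"])/d["fx"]*z,(v-d["cy"])/d["fy"]*z,z],-1)
    return (c-d["t"])@d["R"]
E
python3 - <<'E'
from h import *
a=viewer.get_image("scene"); b=viewer.get_image("side")
np.savez("a.npz",**a); np.savez("b.npz",**b)
for n,d in(("scene",a),("side",b)):
    cv2.imwrite(f"pics/{n}.png",d["img"][:,:,::-1]); print(n,-np.array(d["R"]).T@d["t"],np.array(d["R"])[2],d["fx"],(d["depth"]>0).mean())
print(manip.read_state())
E
```

```text
scene [ 1.46384762 -0.72435336  1.04808388] [-0.62610076  0.47745769 -0.61646735] 517.0584868356949 0.9860221354166666
side [ 0.19035966 -1.00967267  1.09302124] [ 0.20990884  0.69264702 -0.6900568 ] 597.4184811377999 0.9959309895833334
{'t': 0.1, 'joints': array([ 9.80803185e-01,  3.26877867e-01, -1.93480999e-01,  1.05201343e+00,
       -1.97462004e-05,  1.43664839e+00]), 'qd': array([-0.00119645, -0.00276919,  0.00127184, -0.0006195 , -0.00140437,
       -0.00088478]), 'tau': array([ 6.12612075e-04, -4.44240761e+01,  2.63038319e+01,  7.85580429e-03,
       -1.27449744e-04,  1.55060945e-05]), 'eef_pos': array([0.24179576, 0.49341284, 0.23057683]), 'ee_rot': array([-2.69879333e-04,  2.25954261e-01,  9.74137593e-01, -7.40391185e-04]), 'contact_force': array([ 0.26214258, -1.34029381,  0.08848283]), 'torque': array([0.02524773, 0.05975168, 0.00880887]), 'finger_force': 0.0, 'gripper_width': 1.0048295601897792}
```

View pics/scene.png

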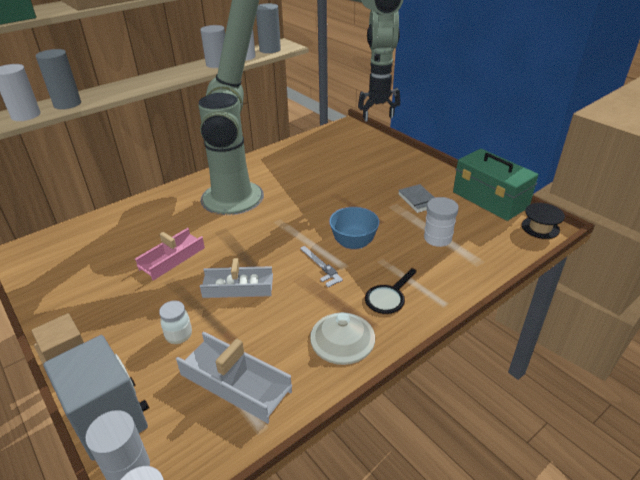

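View pics/side.png

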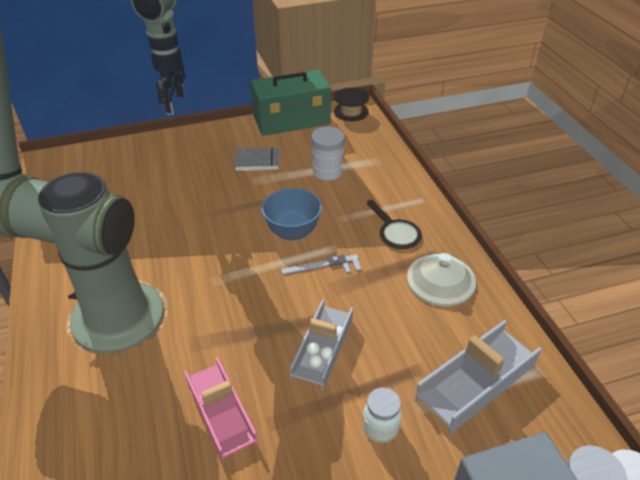

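The small grey tray is near scene (237,282) / side (322,343), with the balls at its near (-y) end in the side view. The blue crucible is at scene (355,228) / side (292,212). The tool only yaws, so I plan to grip across the tray's y and let it pivot in the pads against the crucible rim.

```bash
python3 - <<'E'
from h import *
A=dict(np.load("a.npz"));B=dict(np.load("b.npz"))
def hsv(d): return cv2.cvtColor(d["img"],cv2.COLOR_RGB2HSV)
for n,d,roi,croi in(("scene",A,(195,255,280,300),(320,200,390,255)),("side",B,(285,298,358,390),(255,185,328,242))):
    P=pts(d);H=hsv(d);print(n)
    m=np.zeros((480,640),bool);m[croi[1]:croi[3],croi[0]:croi[2]]=1
    c=P[m&(H[...,0]>95)&(H[...,0]<120)&(H[...,1]>90)]
    top=c[(c[:,2]>.07)&(c[:,2]<.08)]
    q=np.c_[2*top[:,:2],np.ones(len(top))];s=np.linalg.lstsq(q,(top[:,:2]**2).sum(1),rcond=None)[0]
    print(" crucible",s[:2],np.sqrt(s[2]+s[0]**2+s[1]**2),c[:,2].max(),len(top))
    m[:]=0;m[roi[1]:roi[3],roi[0]:roi[2]]=1
    g=P[m&(H[...,0]>8)&(H[...,0]<25)&(P[...,2]>.062)]
    print(" grip",len(g),g.min(0),g.max(0),cv2.minAreaRect(g[:,:2].astype(np.float32)))
    t=P[m&(P[...,2]>.015)&(P[...,2]<.05)];print(" tray",len(t),cv2.minAreaRect(t[:,:2].astype(np.float32)))
    w=P[m&(P[...,2]>.036)&(P[...,2]<.05)];print(" walls",len(w),cv2.minAreaRect(w[:,:2].astype(np.float32)))
    # height map of everything
    hm=np.zeros((60,60));
    F=P.reshape(-1,3)[(d["depth"]>0).ravel()]
    k=(F[:,0]>.0)&(F[:,0]<1)&(abs(F[:,1])<.75)&(F[:,2]>.008)&(F[:,2]<.16)
    print(np.round(len(F[k])))
    x0,y0,x1,y1=roi
    crop=d["img"][y0:y1,x0:x1,::-1];cv2.imwrite(f"pics/{n}_c.png",cv2.resize(crop,None,fx=5,fy=5,interpolation=cv2.INTER_CUBIC))
a=cv2.imread("pics/scene_c.png");b=cv2.imread("pics/side_c.png")
o=np.zeros((480,800,3),np.uint8);o[:225,:425]=a;o[:460,430:795]=b;cv2.imwrite("pics/crops.png",o)
# object coarse locations from side view, pixels->3d
P=pts(B)
for n,(u,v) in dict(jar=(383,400),lid=(443,262),mag=(402,234),calR=(352,263),calL=(285,271),canister=(327,138),book=(257,157),pink=(215,392),big=(480,360)).items(): print(n,P[v,u].round(3))
E
```

```text
scene
 crucible [0.48051612 0.17242179] 0.07605973671952627 1.0480838819191405 142
 grip 142 [ 0.40864562 -0.72435336  0.0625659 ] [ 1.46384762 -0.21821399  1.04808388] ((0.9337747693061829, -0.4810149073600769), (0.025201760232448578, 1.1662455797195435), 64.10382843017578)
 tray 1435 ((0.4359387159347534, -0.2401411384344101), (0.2037973701953888, 0.08371569216251373), 53.79974365234375)
 walls 426 ((0.43612033128738403, -0.2398909628391266), (0.20034953951835632, 0.0837085098028183), 53.8122673034668)
31713
side
 crucible [0.47839643 0.17244428] 0.075232296779089 1.093021235758609 228
 grip 388 [ 0.19035966 -1.00967267  0.06263375] [ 0.46027386 -0.21742019  1.09302124] ((0.3282090723514557, -0.6206141114234924), (0.8234931826591492, 0.057751014828681946), 74.50153350830078)
 tray 1823 ((0.43459445238113403, -0.23927977681159973), (0.20500913262367249, 0.07767930626869202), 52.65317916870117)
 walls 519 ((0.43462133407592773, -0.23924461007118225), (0.20325767993927002, 0.07767930626869202), 52.65317916870117)
35831
jar [ 0.487 -0.454  0.095]
lid [ 0.768 -0.138  0.078]
mag [0.747 0.047 0.012]
calR [ 0.589 -0.002 -0.002]
calL [0.415 0.014 0.007]
canister [0.644 0.379 0.126]
book [0.457 0.504 0.016]
pink [ 0.185 -0.338  0.091]
big [ 0.709 -0.424  0.09 ]
```

View pics/crops.png

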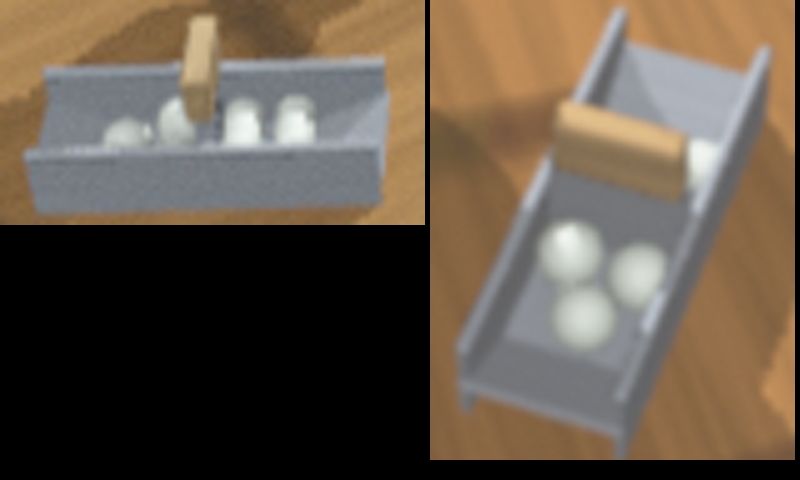

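The crops show the three balls at the -y end of the tray and the cylinders behind the grip. The side walls reach the shelf along the full length. Next I'll refine the grip position and compute the approach.

```bash
cat >> h.py <<'E'
from scipy.spatial.transform import Rotation as Ro
def inc(p,yaw):
    """units to bring TCP to p with tool y at world yaw (deg), tool pointing down"""
    s=manip.read_state(); R=Ro.from_quat(np.roll(s["ee_rot"],-1)).as_matrix()
    y0=np.degrees(np.arctan2(R[1,1],R[0,1])); d=(yaw-y0+180)%360-180
    print("t",round(s["t"],2),"pos",s["eef_pos"].round(4),"yawy",round(y0,1),"tilt",round(np.degrees(np.arccos(-R[2,2])),2),
      "F",s["contact_force"].round(1),"w",round(s["gripper_width"],3),"ff",round(float(s["finger_force"]),1),"j",s["joints"].round(2))
    print("inc",(R.T@(np.array(p)-s["eef_pos"])/.03).round(3),"turn",round(-d/8,3))
E
python3 - <<'E'
from h import *
for f,roi in(("a.npz",(195,255,280,300)),("b.npz",(285,298,358,390))):
    d=dict(np.load(f));P=pts(d);H=cv2.cvtColor(d["img"],cv2.COLOR_RGB2HSV)
    m=np.zeros((480,640),bool);m[roi[1]:roi[3],roi[0]:roi[2]]=1
    g=P[m&(d["depth"]>0)&(H[...,0]>6)&(H[...,0]<28)&(P[...,2]>.066)&(P[...,2]<.1)]
    t=g[g[:,2]>.086]
    print(len(g),g[:,2].max(),cv2.minAreaRect(g[:,:2].astype(np.float32)),len(t),cv2.minAreaRect(t[:,:2].astype(np.float32)))
inc((.436,-.239,.16),143.2)
E
```

```text
128 0.0960201782337456 ((0.43808525800704956, -0.2406526505947113), (0.017057424411177635, 0.0629597008228302), 53.394287109375) 72 ((0.4378691613674164, -0.24027296900749207), (0.016575604677200317, 0.06190313398838043), 51.3193473815918)
345 0.09761750430092245 ((0.435172438621521, -0.24037212133407593), (0.020138349384069443, 0.05958741158246994), 53.565582275390625) 189 ((0.4349333345890045, -0.239861398935318), (0.019493624567985535, 0.05840875208377838), 54.393775939941406)
t 0.1 pos [0.2418 0.4934 0.2306] yawy 63.9 tilt 0.09 F [ 0.3 -1.3  0.1] w 1.005 ff 0.0 j [ 0.98  0.33 -0.19  1.05 -0.    1.44]
inc [-16.56  -19.067   2.379] turn -9.915
```

>>> servo_tool:
  increments:
    - [[-16.6,-19.1,2.3,-9.9,100],[-16.6,-19.1,2.3,-9.9,100],[-16.6,-19.1,2.3,-9.9,100],[-16.6,-19.1,2.3,-9.9,100],[-16.6,-19.1,2.3,-9.9,100],[-16.6,-19.1,2.3,-9.9,100],[-16.6,-19.1,2.3,-9.9,100],[-16.6,-19.1,2.3,-9.9,100],[-16.6,-19.1,2.3,-9.9,100],[-16.6,-19.1,2.3,-9.9,100]]
  squeeze: 30

```text
t: 1.1
eef_pos: [0.353, 0.0874, 0.1932]
ee_rot: [0.0, -0.394, 0.919, 0.0]
contact_force: [1.2, 0.6, 0.5]
gripper_width: 1.005
finger_force: 0.0
```

```bash
python3 -c "
from h import *
inc((.436,-.240,.16),143.3)"
```

```text
t 1.1 pos [0.353  0.0874 0.1932] yawy 136.4 tilt 0.01 F [1.2 0.6 0.5] w 1.005 ff 0.0 j [ 0.04  0.01 -0.69  0.87  0.   -0.77]
inc [ 6.001 -9.525  1.107] turn -0.859
```

>>> servo_tool:
  increments:
    - [[6.0,-9.5,1.1,-0.86,100],[6.0,-9.5,1.1,-0.86,100],[6.0,-9.5,1.1,-0.86,100],[6.0,-9.5,1.1,-0.86,100],[6.0,-9.5,1.1,-0.86,100],[6.0,-9.5,1.1,-0.86,100],[6.0,-9.5,1.1,-0.86,100],[6.0,-9.5,1.1,-0.86,100],[6.0,-9.5,1.1,-0.86,100],[6.0,-9.5,1.1,-0.86,100]]

```text
t: 2.1
eef_pos: [0.4332, -0.237, 0.16]
ee_rot: [-0.0, -0.447, 0.895, 0.001]
contact_force: [-0.5, 0.1, -0.4]
gripper_width: 0.999
finger_force: 0.0
```

```bash
python3 -c "
from h import *
inc((.436,-.240,.053),143.3)
d=viewer.get_image('wrist');cv2.imwrite('pics/w1.png',d['img'][:,:,::-1])"
```

```text
t 2.1 pos [ 0.4332 -0.237   0.16  ] yawy 143.1 tilt 0.11 F [-0.5  0.1 -0.4] w 0.999 ff 0.0 j [-0.65  0.29 -0.44  0.84  0.   -1.58]
inc [ 0.024 -0.142  3.567] turn -0.028
```

View pics/w1.png

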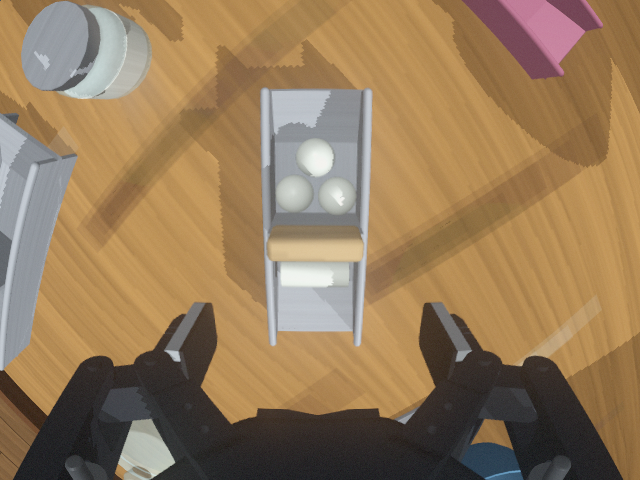

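The wrist view shows the tray aligned, with the grip at (316,244) centred between the fingers and the balls on the +x side. I'll descend and close.

>>> servo_tool:
  increments:
    - [[0.02,-0.14,1.2,0,100],[0.02,-0.14,2.4,0,100],[0.02,-0.14,3.2,0,100],[0.02,-0.14,3.55,0,100],[0.02,-0.14,3.55,0,100],[0.02,-0.14,3.55,0,60],[0.02,-0.14,3.55,0,50],[0.02,-0.14,3.55,0,40],[0.02,-0.14,3.55,0,40],[0.02,-0.14,3.55,0,40]]
  squeeze: 100

```text
t: 3.15
eef_pos: [0.4355, -0.2399, 0.0563]
ee_rot: [-0.0, -0.447, 0.895, 0.001]
contact_force: [-7.1, 5.7, 20.1]
gripper_width: 0.684
finger_force: 126.3
```

```bash
python3 -c "
from h import *
inc((.436,-.240,.25),143.3)"
```

```text
t 3.15 pos [ 0.4355 -0.2399  0.0563] yawy 143.1 tilt 0.15 F [-7.1  5.7 20.1] w 0.684 ff 126.3 j [-0.65  0.43 -0.55  0.59  0.   -1.58]
inc [-8.000e-03  2.000e-03 -6.458e+00] turn -0.03
```

>>> servo_tool:
  increments:
    - [[0,0,-0.3,0,40],[0,0,-1,0,40],[0,0,-2,0,40],[0,0,-3,0,40],[0,0,-4,0,40],[0,0,-5,0,40],[0,0,-6,0,40],[0,0,-6.4,0,40],[0,0,-6.4,0,40]]

```text
t: 4.05
eef_pos: [0.438, -0.2421, 0.2478]
ee_rot: [0.001, -0.447, 0.895, -0.002]
contact_force: [0.3, 0.0, -6.5]
gripper_width: 0.687
finger_force: 129.0
```

```bash
python3 - <<'E'
from h import *
B=dict(np.load("b.npz"));A=dict(np.load("a.npz"))
for n,d,r in(("sc",A,(415,190,465,250)),("si",B,(305,125,350,180))):
    P=pts(d)[r[1]:r[3],r[0]:r[2]];t=P[(P[...,2]>.115)&(P[...,2]<.14)]
    print(n,len(t),t[:,2].max(),np.percentile(t[:,2],90),cv2.minEnclosingCircle(t[:,:2].astype(np.float32)))
d=viewer.get_image("side");cv2.imwrite("pics/s2.png",d["img"][:,:,::-1])
inc((.47,.05,.25),90)
E
```

```text
sc 506 0.13328687412412998 0.1294794635165779 ((0.6545683145523071, 0.3907146155834198), 0.05407097935676575)
si 598 0.1371831636379319 0.13197575488919666 ((0.6520227193832397, 0.3904329836368561), 0.056360479444265366)
t 4.1 pos [ 0.4371 -0.2415  0.246 ] yawy 143.0 tilt 0.07 F [ 0.3 -0.8 -5.7] w 0.684 ff 129.0 j [-0.65  0.22 -0.3   1.05 -0.   -1.58]
inc [-8.423  4.967 -0.14 ] turn 6.629
```

View pics/s2.png

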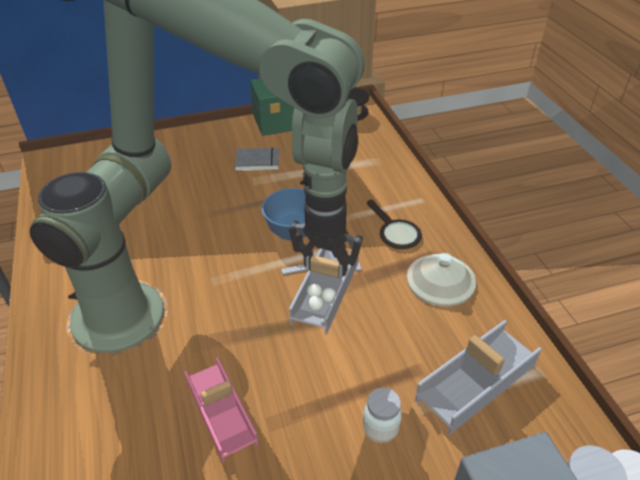

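The tray hangs level, balls and cylinders in it. I'll carry it gently to the canister with the +x end pointing at the base. Lowering its -x end onto the canister edge should pre-tilt it.

>>> servo_tool:
  increments:
    - [[-0.3,0.2,0,0.3,40],[-0.9,0.6,0,0.9,40],[-1.8,1.1,0,1.6,40],[-2.7,1.6,0,2.3,40],[-3.6,2.1,0,3.0,40],[-4.5,2.7,0,3.7,40],[-5.4,3.2,0,4.4,40],[-6.3,3.7,0,5.1,40],[-7.2,4.2,0,5.8,40],[-8.1,4.8,0,6.4,40]]

```text
t: 5.1
eef_pos: [0.467, 0.0406, 0.2437]
ee_rot: [-0.002, -0.014, 1.0, 0.0]
contact_force: [-0.0, -0.2, -5.6]
gripper_width: 0.681
finger_force: 128.7
```

```bash
python3 -c "
from h import *
inc((.529,.388,.25),90)"
```

```text
t 5.1 pos [0.467  0.0406 0.2437] yawy 91.6 tilt 0.19 F [-0.  -0.2 -5.6] w 0.681 ff 128.7 j [-0.07  0.17 -0.37  1.04 -0.   -0.1 ]
inc [-2.389 11.518 -0.214] turn 0.201
```

>>> servo_tool:
  increments:
    - [[-0.2,0.9,0,0.2,40],[-0.4,1.9,0,0.2,40],[-0.7,3.1,0,0.2,40],[-1.0,4.4,0,0.2,40],[-1.3,5.8,0,0.2,40],[-1.6,7.2,0,0.2,40],[-1.9,8.6,0,0.2,40],[-2.1,10.0,0,0.2,40],[-2.3,11.0,0,0.2,40],[-2.4,11.5,0,0.2,40]]

```text
t: 6.1
eef_pos: [0.5277, 0.389, 0.2423]
ee_rot: [-0.002, -0.003, 1.0, -0.001]
contact_force: [1.1, -0.5, -5.7]
gripper_width: 0.686
finger_force: 128.9
```

```bash
python3 -c "
from h import *
inc((.529,.388,.19),90)
d=viewer.get_image('side');cv2.imwrite('pics/s3.png',cv2.resize(d['img'][60:300,180:440,::-1],None,fx=2.3,fy=2.3))"
```

```text
t 6.1 pos [0.5277 0.389  0.2423] yawy 90.4 tilt 0.24 F [ 1.1 -0.5 -5.7] w 0.686 ff 128.9 j [0.52 0.52 0.14 1.19 0.   0.52]
inc [-0.051 -0.032  1.742] turn 0.049
```

View pics/s3.png

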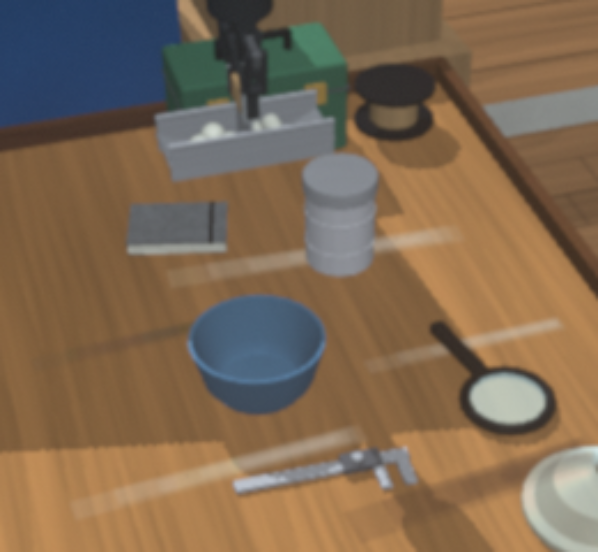

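>>> servo_tool:
  increments:
    - [[0,0,0.5,0,40],[0,0,1.0,0,40],[0,0,1.5,0,40],[0,0,1.8,0,40],[0.1,0,1.94,0,40],[0.25,0,2.1,0,40],[0.41,0,2.35,0,40],[0.57,0,2.65,0,40],[0.71,0,2.96,0,40],[0.71,0,2.96,0,40]]
  squeeze: 50

```text
t: 7.15
eef_pos: [0.5066, 0.3877, 0.1582]
ee_rot: [0.0, -0.003, 1.0, 0.001]
contact_force: [-4.4, 1.9, 3.9]
gripper_width: 0.681
finger_force: 115.9
```

```bash
cat > look.py <<'E'
from h import *
import sys
inc((.5,.388,.19),90)
o=[]
for n in("side","scene"):
    d=viewer.get_image(n);q=np.array(d["R"])@manip.read_state()["eef_pos"]+d["t"]
    u,v=int(d["fx"]*q[0]/q[2]+d["cx"]),int(d["fy"]*q[1]/q[2]+d["cy"])
    u0,v0=min(max(u-95,0),450),min(max(v-80,0),290)
    o.append(cv2.resize(d["img"][v0:v0+190,u0:u0+190,::-1],(399,399),interpolation=cv2.INTER_CUBIC))
    np.savez(n+"_l.npz",**d)
cv2.imwrite(f"pics/{sys.argv[1]}.png",np.hstack(o))
E
python3 look.py l4
```

```text
t 7.15 pos [0.5066 0.3877 0.1582] yawy 90.3 tilt 0.17 F [-4.4  1.9  3.9] w 0.681 ff 115.9 j [ 0.54  0.54 -0.05  0.98  0.    0.53]
inc [ 0.219  0.015 -1.06 ] turn 0.044
```

View pics/l4.png

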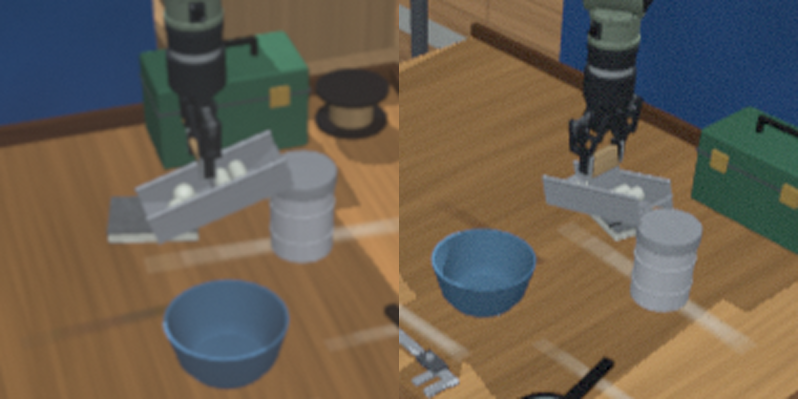

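The side and scene views show the tray's -x end resting on the canister edge, tipped about 18°, with all contents in place. I'll tilt a little more and measure the angle.

>>> servo_tool:
  increments:
    - [[0.05,0,0.12,0,40],[0.1,0,0.25,0,40],[0.13,0,0.36,0,40],[0.16,0,0.46,0,40],[0.16,0,0.46,0,40],[0.16,0,0.46,0,40]]

```text
t: 7.85
eef_pos: [0.5016, 0.3871, 0.1441]
ee_rot: [-0.001, -0.003, 1.0, 0.001]
contact_force: [-6.8, 1.0, 4.9]
gripper_width: 0.686
finger_force: 116.8
```

```bash
cat > tilt.py <<'E'
from h import *
# tray tilt: slope of the near side wall (its plane faces -y) seen by the side camera
def tilt():
    d=viewer.get_image("side");P=pts(d);H=cv2.cvtColor(d["img"],cv2.COLOR_RGB2HSV);e=manip.read_state()["eef_pos"]
    yw=e[1]-.037
    m=(d["depth"]>0)&(abs(P[...,1]-yw)<.006)&(abs(P[...,0]-e[0]-.01)<.12)&(P[...,2]>.015)&(P[...,2]<e[2]+.06)&(H[...,1]<90)&(H[...,2]>70)
    p=P[m][:,[0,2]].astype(np.float32);r=cv2.minAreaRect(p);b=cv2.boxPoints(r)
    i=max(range(4),key=lambda i:np.linalg.norm(b[i]-b[i-1]));v=b[i]-b[i-1]
    print("wall",len(p),r[1],"tilt",np.degrees(np.arctan(v[1]/v[0])).round(1),"low z",p[:,1].min(),"x",p[:,0].min(),p[:,0].max())
E
python3 -c "
from tilt import *
tilt();inc((.495,.388,.13),90)"; python3 look.py l5
```

```text
wall 1086 (0.15476982295513153, 0.21692410111427307) tilt -12.3 low z 0.015008178 x 0.42571354 0.63159907
t 7.9 pos [0.5017 0.3871 0.1441] yawy 90.3 tilt 0.13 F [-6.8  1.3  4.1] w 0.683 ff 116.8 j [ 0.54  0.54 -0.08  0.95  0.    0.53]
inc [0.221 0.032 0.47 ] turn 0.039
t 7.9 pos [0.5017 0.3871 0.1441] yawy 90.3 tilt 0.13 F [-6.8  1.3  4.1] w 0.683 ff 116.8 j [ 0.54  0.54 -0.08  0.95  0.    0.53]
inc [ 0.058  0.034 -1.53 ] turn 0.039
```

View pics/l5.png

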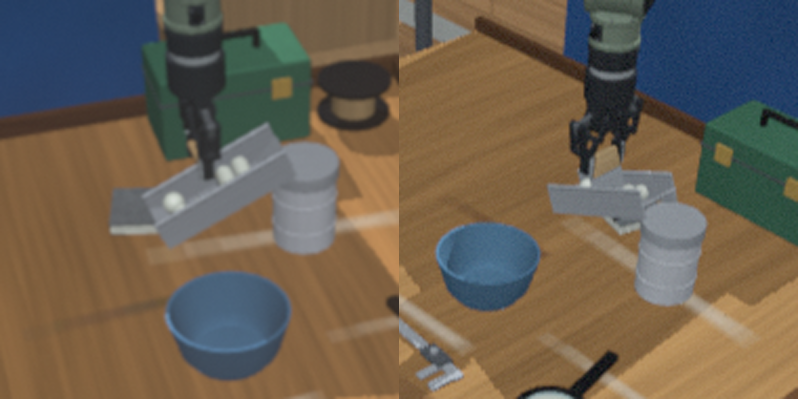

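The views show the tray tipped about 25–28° on the canister with all balls still inside. I'll measure the tilt from the wall's upper edge.

```bash
cat > tilt.py <<'E'
from h import *
def tilt(d=None):
    d=viewer.get_image("side") if d is None else d
    P=pts(d);H=cv2.cvtColor(d["img"],cv2.COLOR_RGB2HSV);e=manip.read_state()["eef_pos"]
    m=(d["depth"]>0)&(abs(P[...,1]-e[1]+.037)<.008)&(abs(P[...,2]-e[2])<.12)&(P[...,2]>.04)&(abs(P[...,0]-e[0])<.1)&(H[...,1]<70)&(H[...,2]>90)
    n,l,s,_=cv2.connectedComponentsWithStats(m.astype(np.uint8));k=1+s[1:,4].argmax();p=P[l==k]
    xs=np.arange(p[:,0].min()+.01,min(p[:,0].max(),e[0]+.07),.006)
    for nm,f in(("top",np.max),("bot",np.min)):
        q=np.array([(x,f(p[abs(p[:,0]-x)<.004][:,2])) for x in xs if (abs(p[:,0]-x)<.004).sum()>3])
        a=np.polyfit(*q.T,1);print(nm,len(p),"tilt",np.degrees(np.arctan(a[0])).round(1),"rms",np.std(q[:,1]-np.polyval(a,q[:,0])).round(4),"ends",q[0].round(3),q[-1].round(3))
E
python3 -c "
from tilt import *
tilt(dict(np.load('side_l.npz')))
inc((.5017,.3871,.25),90)"
```

```text
top 918 tilt 24.8 rms 0.0086 ends [0.434 0.104] [0.566 0.162]
bot 918 tilt 21.7 rms 0.0054 ends [0.434 0.073] [0.566 0.108]
t 8.0 pos [0.5017 0.3871 0.1441] yawy 90.3 tilt 0.13 F [-6.6  0.8  4.8] w 0.686 ff 116.8 j [ 0.54  0.54 -0.08  0.95  0.    0.53]
inc [ 0.005  0.006 -3.531] turn 0.039
```

>>> servo_tool:
  increments:
    - [[0.04,0,0.14,0,40],[0.07,0,0.28,0,40],[0.07,0,0.28,0,40],[0.07,0,0.28,0,40],[0.07,0,0.28,0,40],[0.07,0,0.28,0,40]]
  squeeze: 120

```text
t: 8.6
eef_pos: [0.4996, 0.3872, 0.1353]
ee_rot: [-0.001, -0.003, 1.0, 0.001]
contact_force: [-5.1, 2.5, 1.9]
gripper_width: 0.677
finger_force: 136.3
```

>>> servo_tool:
  increments:
    - [[0,0,-0.2,0,40],[0,0,-0.6,0,40],[0,0,-1.2,0,40],[0,0,-1.9,0,40],[0,0,-2.6,0,40],[0,0,-3.1,0,40],[0,0,-3.4,0,40],[0,0,-3.4,0,40]]

```text
t: 9.4
eef_pos: [0.5016, 0.3865, 0.2385]
ee_rot: [0.001, -0.002, 1.0, 0.001]
contact_force: [0.7, -0.1, -4.6]
gripper_width: 0.68
finger_force: 135.9
```

```bash
python3 -c "
from tilt import *
tilt()
inc((.541,.172,.24),90)"
```

```text
top 1005 tilt 28.3 rms 0.0016 ends [0.442 0.194] [0.568 0.262]
bot 1005 tilt 25.3 rms 0.0051 ends [0.442 0.161] [0.568 0.203]
t 9.45 pos [0.5011 0.3862 0.2373] yawy 90.2 tilt 0.04 F [-0.4  0.7 -5.3] w 0.681 ff 135.9 j [ 0.54  0.48  0.05  1.15 -0.    0.54]
inc [-1.306 -7.146 -0.091] turn 0.026
```

Tilt holds at 28°, and the load (5.3 N) shows nothing was lost. I'll carry it to above the crucible.

>>> servo_tool:
  increments:
    - [[-0.05,-0.2,0,0,40],[-0.2,-0.7,0,0,40],[-0.4,-1.5,0,0,40],[-0.66,-2.5,0,0,40],[-0.94,-3.55,0,0,40],[-1.22,-4.6,0,0,40],[-1.48,-5.6,0,0,40],[-1.7,-6.4,0,0,40],[-1.82,-6.9,0,0,40],[-1.88,-7.13,0,0,40]]

```text
t: 10.45
eef_pos: [0.558, 0.1706, 0.2364]
ee_rot: [-0.0, -0.001, 1.0, -0.0]
contact_force: [0.1, -0.4, -5.1]
gripper_width: 0.677
finger_force: 135.9
```

```bash
python3 - <<'E'
from tilt import *
tilt()
inc((.5575,.172,.17),90)
for n in("scene","side"):
    d=viewer.get_image(n);P=pts(d);H=cv2.cvtColor(d["img"],cv2.COLOR_RGB2HSV)
    e=manip.read_state()["eef_pos"]
    m=(d["depth"]>0)&(np.linalg.norm(P[...,:2]-e[:2],axis=-1)<.13)&(P[...,2]>.09)&(P[...,2]<.2)&(H[...,1]<40)&(H[...,2]>190)
    k,l,s,_=cv2.connectedComponentsWithStats(m.astype(np.uint8))
    print(n,[(P[l==i].mean(0).round(3).tolist(),int(s[i,4])) for i in range(1,k) if s[i,4]>8])
E
```

```text
top 1129 tilt 27.8 rms 0.0023 ends [0.498 0.189] [0.624 0.26 ]
bot 1129 tilt 25.4 rms 0.0051 ends [0.498 0.156] [0.624 0.2  ]
t 10.5 pos [0.5582 0.1706 0.2365] yawy 90.1 tilt 0.06 F [-0.1 -0.2 -4.1] w 0.68 ff 135.9 j [ 0.17  0.39 -0.09  1.09 -0.    0.17]
inc [0.023 0.05  2.218] turn 0.013
scene [([0.511, 0.16, 0.189], 11)]
side [([0.509, 0.156, 0.187], 45)]
```

>>> servo_tool:
  increments:
    - [[0.02,0.05,0.4,0,40],[0.02,0.05,1.0,0,40],[0.02,0.05,1.7,0,40],[0.02,0.05,2.1,0,40],[0.02,0.05,2.2,0,40],[0.02,0.05,2.2,0,40],[0.02,0.05,2.2,0,40],[-0.3,0.05,2.2,0,40],[-0.9,0.05,2.2,0,40],[-0.9,0.05,2.2,0,40]]

```text
t: 11.6
eef_pos: [0.5886, 0.1743, 0.1721]
ee_rot: [0.002, -0.002, 1.0, 0.0]
contact_force: [0.3, -0.3, -3.5]
gripper_width: 0.683
finger_force: 136.0
```

>>> servo_tool:
  increments:
    - [[0,0,0,0,40],[0,0,0,0,40],[0,0,0,0,40]]

```text
t: 11.9
eef_pos: [0.5846, 0.1743, 0.171]
ee_rot: [-0.0, -0.002, 1.0, -0.0]
contact_force: [0.1, 0.2, -4.6]
gripper_width: 0.681
finger_force: 136.0
```

```bash
cat > look2.py <<'E'
from tilt import *
tilt()
inc((.5575,.172,.17),90)
for n in("scene","side"):
    d=viewer.get_image(n);P=pts(d);H=cv2.cvtColor(d["img"],cv2.COLOR_RGB2HSV)
    m=(d["depth"]>0)&(np.linalg.norm(P[...,:2]-[.5,.172],axis=-1)<.15)&(P[...,2]>.0)&(P[...,2]<.25)&(H[...,1]<60)&(H[...,2]>150)
    k,l,s,_=cv2.connectedComponentsWithStats(m.astype(np.uint8))
    print(n,[(P[l==i].mean(0).round(3).tolist(),int(s[i,4])) for i in range(1,k) if s[i,4]>8])
E
python3 look2.py; python3 look.py l6
```

```text
top 1057 tilt 28.5 rms 0.0124 ends [0.524 0.127] [0.65  0.191]
bot 1057 tilt 25.9 rms 0.0063 ends [0.524 0.093] [0.65  0.136]
t 11.95 pos [0.5846 0.1743 0.171 ] yawy 90.2 tilt 0.02 F [ 0.5  0.3 -4.3] w 0.684 ff 136.0 j [ 0.17  0.48 -0.12  0.97  0.    0.16]
inc [ 0.903 -0.074  0.033] turn 0.03
scene [([0.609, 0.177, 0.161], 57), ([0.629, 0.199, 0.153], 25), ([0.44, 0.05, 0.002], 10), ([0.502, 0.058, 0.002], 13)]
side [([0.632, 0.175, 0.161], 159), ([0.563, 0.208, 0.144], 40), ([0.556, 0.155, 0.125], 96), ([0.503, 0.144, 0.041], 37)]
t 12.05 pos [0.5847 0.1744 0.171 ] yawy 90.2 tilt 0.01 F [ 0.4 -0.  -3.9] w 0.683 ff 136.0 j [ 0.17  0.48 -0.12  0.97 -0.    0.16]
inc [ 2.793  7.133 -0.633] turn 0.03
```

View pics/l6.png

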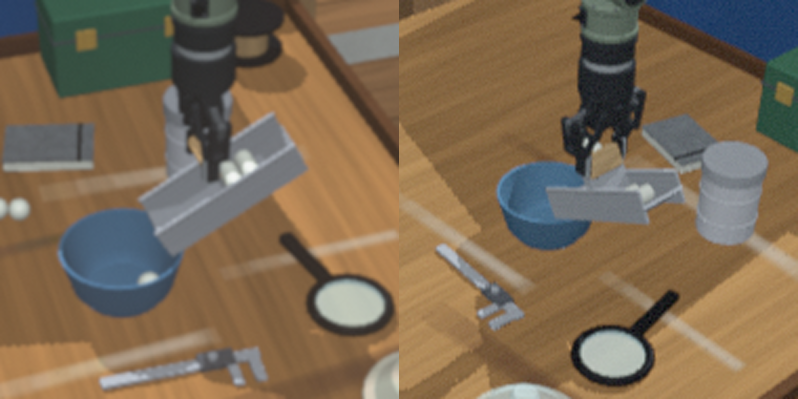

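The side crop shows one ball in the crucible at (148,278), but two white balls lie on the shelf by the notebook at (5–19,208). They apparently rolled out when I lifted off the canister. I'll locate them, put the tray down, then pick them up one at a time.

```bash
cat > balls.py <<'E'
from h import *
def balls():
    for n in("scene","side"):
        d=viewer.get_image(n);P=pts(d);H=cv2.cvtColor(d["img"],cv2.COLOR_RGB2HSV)
        m=(d["depth"]>0)&(P[...,0]>.1)&(P[...,0]<.7)&(P[...,1]>-.2)&(P[...,1]<.75)&(P[...,2]>.004)&(P[...,2]<.06)&(H[...,1]<75)&(H[...,2]>140)
        k,l,s,_=cv2.connectedComponentsWithStats(m.astype(np.uint8))
        C=-np.array(d["R"]).T@d["t"]
        for i in range(1,k):
            if s[i,4]<15: continue
            v,u=np.where(l==i);u=(u.min()+u.max())/2;v=(v.min()+v.max())/2
            r=np.array(d["R"]).T@[(u-d["cx"])/d["fx"],(v-d["cy"])/d["fy"],1];X=C+r*(.015-C[2])/r[2]
            print(n,"px",u,v,"size",s[i,2:5],"surf",P[l==i].mean(0).round(3),"zmax",P[l==i][:,2].max().round(3),"ray@15mm",X[:2].round(4))
if __name__=="__main__": balls()
E
python3 balls.py; python3 -c "
from h import *
manip and inc((.52,-.03,.24),90)"
```

```text
scene px 407.0 200.5 size [13 12 21] surf [0.447 0.46  0.009] zmax 0.014 ray@15mm [0.449  0.4539]
scene px 247.0 206.0 size [11  5 15] surf [0.104 0.004 0.01 ] zmax 0.014 ray@15mm [ 0.1106 -0.0015]
scene px 420.0 209.0 size [13  5 21] surf [0.51  0.458 0.009] zmax 0.02 ray@15mm [0.5146 0.4501]
scene px 439.0 236.5 size [ 29  18 320] surf [0.672 0.359 0.033] zmax 0.06 ray@15mm [0.66   0.3822]
scene px 310.5 255.0 size [16 11 35] surf [0.46  0.015 0.006] zmax 0.009 ray@15mm [0.4681 0.0063]
scene px 322.0 320.0 size [11  9 19] surf [ 0.698 -0.134  0.009] zmax 0.012 ray@15mm [ 0.7037 -0.1366]
side px 321.5 167.0 size [12 11 46] surf [0.621 0.36  0.045] zmax 0.059 ray@15mm [0.6319 0.395 ]
side px 256.5 167.5 size [ 42   4 100] surf [0.445 0.461 0.009] zmax 0.018 ray@15mm [0.4435 0.4525]
side px 237.5 187.5 size [ 20  10 154] surf [0.368 0.365 0.022] zmax 0.035 ray@15mm [0.3687 0.3738]
side px 304.5 220.5 size [10  6 34] surf [0.506 0.156 0.033] zmax 0.043 ray@15mm [0.5138 0.1751]
side px 352.5 261.0 size [14 15 67] surf [ 0.594 -0.003  0.007] zmax 0.012 ray@15mm [ 0.5863 -0.0114]
side px 320.5 264.0 size [16  7 52] surf [0.508 0.012 0.007] zmax 0.013 ray@15mm [0.5056 0.0029]
side px 297.0 268.0 size [ 31  11 128] surf [0.444 0.016 0.007] zmax 0.011 ray@15mm [0.445  0.0073]
side px 346.5 267.0 size [ 6  9 30] surf [ 0.567 -0.02   0.007] zmax 0.009 ray@15mm [ 0.5648 -0.0269]
side px 411.5 284.0 size [10 19 62] surf [ 0.696 -0.128  0.011] zmax 0.017 ray@15mm [ 0.697  -0.1296]
side px 160.0 300.5 size [ 5 18 40] surf [0.103 0.006 0.01 ] zmax 0.016 ray@15mm [0.1036 0.002 ]
t 12.25 pos [0.5849 0.1744 0.171 ] yawy 90.2 tilt 0.0 F [-0.2  0.3 -4.5] w 0.683 ff 136.0 j [ 0.17  0.48 -0.12  0.97  0.    0.16]
inc [ 2.192 -6.803 -2.302] turn 0.03
```

The two balls lie touching near (0.369, 0.374), along x. First I'll raise the tray and carry it to the clear area near (0.43, -0.2).

>>> servo_tool:
  increments:
    - [[0,0,-0.5,0,40],[0,0,-1.2,0,40],[0.1,-0.3,-2.0,0,40],[0.4,-0.9,-2.5,0,40],[0.9,-1.8,-2.5,0,40],[1.5,-2.9,-2.5,0,40],[2.1,-4.1,-2.5,0,40],[2.8,-5.4,-2.5,0,40],[3.5,-6.7,-2.5,0,40],[4.1,-7.8,-2.5,0,40]]

```text
t: 13.25
eef_pos: [0.4617, -0.0618, 0.2462]
ee_rot: [0.0, -0.002, 1.0, -0.0]
contact_force: [1.3, -0.4, -4.4]
gripper_width: 0.681
finger_force: 135.9
```

```bash
python3 -c "
from tilt import *
inc((.39,-.2,.12),90)
from balls import balls
balls()" | grep -v "surf \[0.[156]"
```

```text
t 13.25 pos [ 0.4617 -0.0618  0.2462] yawy 90.2 tilt 0.05 F [ 1.3 -0.4 -4.4] w 0.681 ff 135.9 j [-0.29  0.16 -0.37  1.04 -0.   -0.29]
inc [ 2.41  -4.595  4.208] turn 0.027
scene px 374.0 199.0 size [11 11 84] surf [0.373 0.366 0.021] zmax 0.031 ray@15mm [0.3668 0.3712]
scene px 414.5 203.5 size [24 16 39] surf [0.48  0.458 0.009] zmax 0.014 ray@15mm [0.4791 0.4603]
scene px 308.0 250.5 size [ 7  6 15] surf [0.44  0.017 0.006] zmax 0.009 ray@15mm [0.4456 0.0137]
side px 253.0 168.0 size [35  5 87] surf [0.435 0.464 0.009] zmax 0.017 ray@15mm [0.4329 0.4532]
side px 274.5 167.0 size [ 6  3 15] surf [0.498 0.447 0.009] zmax 0.013 ray@15mm [0.4962 0.4383]
side px 237.5 187.5 size [ 20  10 154] surf [0.367 0.365 0.022] zmax 0.035 ray@15mm [0.3687 0.3738]
side px 353.0 261.5 size [ 17  16 103] surf [ 0.593 -0.003  0.007] zmax 0.013 ray@15mm [ 0.5869 -0.0135]
side px 305.0 267.0 size [ 47  13 174] surf [0.462 0.014 0.007] zmax 0.014 ray@15mm [0.4652 0.0046]
side px 346.5 267.0 size [ 8  9 36] surf [ 0.568 -0.019  0.007] zmax 0.011 ray@15mm [ 0.5648 -0.0269]
side px 412.5 285.0 size [12 21 63] surf [ 0.697 -0.13   0.01 ] zmax 0.015 ray@15mm [ 0.698  -0.1334]
```

>>> servo_tool:
  increments:
    - [[0.6,-1.2,0.4,0,40],[1.2,-2.3,1.0,0,40],[1.7,-3.3,1.8,0,40],[2.1,-4.1,2.7,0,40],[2.4,-4.6,3.6,0,40],[2.4,-4.6,4.3,0,40],[2.4,-4.6,4.8,0,40],[2.4,-4.6,4.8,0,40]]
  squeeze: 30

```text
t: 14.15
eef_pos: [0.3906, -0.1974, 0.1004]
ee_rot: [-0.001, -0.002, 1.0, 0.001]
contact_force: [1.3, 0.7, -4.1]
gripper_width: 0.681
finger_force: 136.1
```

```bash
python3 -c "
from tilt import *
tilt()
inc((.39,-.2,.056),90)"
```

```text
top 1058 tilt 27.9 rms 0.0075 ends [0.33  0.062] [0.456 0.124]
bot 1058 tilt 9.5 rms 0.005 ends [0.33  0.041] [0.456 0.066]
t 14.2 pos [ 0.3913 -0.1979  0.1015] yawy 90.3 tilt 0.1 F [-0.1 -0.2 -4.3] w 0.681 ff 136.1 j [-0.64  0.27 -0.65  0.65  0.   -0.64]
inc [ 0.042 -0.073  1.516] turn 0.033
```

>>> servo_tool:
  increments:
    - [[0,0,0.25,0,40],[-0.28,0,0.4,0,40],[-0.55,0,0.54,0,40],[-0.85,0,0.75,0,40],[-1.13,0,0.98,0,40],[-1.4,0,1.24,0,40],[-1.64,0,1.48,0,40],[-1.66,0,1.58,0,40],[-1.66,0,1.58,0,40]]

```text
t: 15.1
eef_pos: [0.4422, -0.1987, 0.0572]
ee_rot: [0.001, -0.003, 1.0, -0.001]
contact_force: [-12.0, 0.7, 36.5]
gripper_width: 0.68
finger_force: 147.1
```

```bash
python3 -c "
from tilt import *
tilt()
inc((.44,-.2,.056),90)"
```

```text
top 358 tilt 1.3 rms 0.0131 ends [0.353 0.053] [0.509 0.05 ]
bot 358 tilt -0.0 rms 0.001 ends [0.353 0.04 ] [0.509 0.042]
t 15.15 pos [ 0.4422 -0.1987  0.0572] yawy 90.3 tilt 0.14 F [-10.9   0.1  36.4] w 0.68 ff 147.1 j [-0.57  0.41 -0.59  0.57 -0.   -0.58]
inc [ 0.075 -0.043  0.04 ] turn 0.041
```

The tray is flat, so I'll ease off, release and retreat.

>>> servo_tool:
  increments:
    - [[0,0,-0.05,0,40],[0,0,-0.08,0,40],[0,0,-0.08,0,75],[0,0,-0.08,0,100],[0,0,-0.08,0,100],[0,0,-0.08,0,100],[0,0,-0.6,0,100],[0,0,-1.6,0,100],[0,0,-3,0,100],[0,0,-4.4,0,100]]

```text
t: 16.15
eef_pos: [0.4408, -0.1977, 0.1873]
ee_rot: [-0.001, -0.002, 1.0, 0.001]
contact_force: [1.3, -0.5, -1.0]
gripper_width: 1.002
finger_force: 0.0
```

```bash
python3 -c "
from h import *
inc((.30,.33,.2),90)"
```

```text
t 16.15 pos [ 0.4408 -0.1977  0.1873] yawy 90.2 tilt 0.11 F [ 1.3 -0.5 -1. ] w 1.002 ff 0.0 j [-0.57  0.24 -0.43  0.9   0.   -0.58]
inc [ 4.62  17.61  -0.395] turn 0.03
```

>>> servo_tool:
  increments:
    - [[2.4,19.0,0.0,2.15,100],[2.4,19.0,0.0,2.15,100],[2.4,19.0,0.0,2.15,100],[2.4,19.0,0.0,2.15,100],[2.4,19.0,0.0,2.15,100],[2.4,19.0,0.0,2.15,100],[2.4,19.0,0.0,2.15,100],[2.4,19.0,0.0,2.15,100],[2.4,19.0,0.0,2.15,100],[2.4,19.0,0.0,2.15,100]]

```text
t: 17.15
eef_pos: [0.3769, 0.2918, 0.1864]
ee_rot: [0.0, 0.147, 0.989, 0.0]
contact_force: [1.5, -1.0, -0.4]
gripper_width: 0.997
finger_force: 0.0
```

```bash
cat > wb.py <<'E'
from h import *
def wrist_balls():
    d=viewer.get_image("wrist");R=np.array(d["R"]);C=-R.T@d["t"];H=cv2.cvtColor(d["img"],cv2.COLOR_RGB2HSV)
    m=((H[...,1]<60)&(H[...,2]>150)).astype(np.uint8)
    dt=cv2.distanceTransform(m,cv2.DIST_L2,5)
    k,l,s,_=cv2.connectedComponentsWithStats((dt>4).astype(np.uint8))
    for i in range(1,k):
        v,u=np.where(l==i);j=dt[v,u].argmax();ub,vb=u[j],v[j]
        def ray(u,v):
            a=np.array([u-d["cx"],v-d["cy"]]);r=np.linalg.norm(a);th=r/d["fx"]
            return R.T@np.r_[a/max(r,1e-9)*np.sin(th),np.cos(th)]
        w=ray(u.mean(),v.mean());X=C+w*(.015-C[2])/w[2]
        if X[0]>.25 and X[0]<.6: print("px",u.mean().round(1),v.mean().round(1),"area",len(u),"bbox",s[i,2:4]+8,"depth-z",(C+w*0)[2].round(3),"X",X.round(4))
    return d
if __name__=="__main__":
    d=wrist_balls();cv2.imwrite("pics/w7.png",d["img"][:,:,::-1])
E
python3 wb.py; python3 balls.py | grep "surf \[0.[34]"; python3 -c "
from h import *
inc((.369,.374,.16),73)"
```

```text
px 408.7 172.6 area 1452 bbox [45 71] depth-z 0.329 X [0.3665 0.3776 0.015 ]
px 3.4 318.9 area 192 bbox [19 40] depth-z 0.329 X [ 0.3874 -0.1537  0.015 ]
px 113.4 330.9 area 441 bbox [43 64] depth-z 0.329 X [0.4388 0.0337 0.015 ]
px 181.8 332.1 area 189 bbox [37 58] depth-z 0.329 X [0.4583 0.1185 0.015 ]
px 450.1 325.8 area 142 bbox [33 47] depth-z 0.329 X [0.5319 0.3878 0.015 ]
px 141.5 328.3 area 111 bbox [28 40] depth-z 0.329 X [0.4433 0.0729 0.015 ]
px 233.9 365.7 area 432 bbox [34 30] depth-z 0.329 X [0.5122 0.1569 0.015 ]
px 461.0 355.0 area 1 bbox [9 9] depth-z 0.329 X [0.5755 0.3955 0.015 ]
px 31.7 396.0 area 1134 bbox [55 50] depth-z 0.329 X [ 0.5156 -0.2022  0.015 ]
px 144.5 426.0 area 4 bbox [12  9] depth-z 0.329 X [ 0.5849 -0.0114  0.015 ]
px 148.5 426.0 area 2 bbox [10  9] depth-z 0.329 X [ 0.5854 -0.0048  0.015 ]
scene px 374.0 199.0 size [11 11 82] surf [0.373 0.366 0.02 ] zmax 0.033 ray@15mm [0.3668 0.3712]
scene px 407.5 201.5 size [12 10 21] surf [0.447 0.461 0.008] zmax 0.014 ray@15mm [0.4546 0.4507]
scene px 305.5 250.0 size [10  9 20] surf [0.43  0.017 0.005] zmax 0.008 ray@15mm [0.4386 0.0092]
side px 256.5 167.5 size [ 42   4 103] surf [0.447 0.46  0.01 ] zmax 0.02 ray@15mm [0.4435 0.4525]
side px 237.5 187.5 size [ 20  10 153] surf [0.367 0.365 0.022] zmax 0.033 ray@15mm [0.3687 0.3738]
side px 305.0 267.0 size [ 47  13 158] surf [0.465 0.014 0.007] zmax 0.013 ray@15mm [0.4652 0.0046]
t 17.3 pos [0.3767 0.2922 0.1861] yawy 73.4 tilt 0.02 F [ 0.9 -0.6  0.6] w 0.997 ff 0.0 j [ 0.5   0.23 -0.45  0.89  0.    0.79]
inc [1.027 2.54  0.871] turn 0.047
```

>>> servo_tool:
  increments:
    - [[1.0,2.5,0.5,0,100],[1.0,2.5,0.5,0,100],[1.0,2.5,0.5,0,100],[1.0,2.5,0.5,0,100]]

```text
t: 17.7
eef_pos: [0.3708, 0.3688, 0.1709]
ee_rot: [-0.0, 0.148, 0.989, -0.001]
contact_force: [0.6, 0.4, -0.8]
gripper_width: 1.0
finger_force: 0.0
```

```bash
cat > wb2.py <<'E'
from h import *
d=viewer.get_image("wrist");R=np.array(d["R"]);C=-R.T@d["t"];H=cv2.cvtColor(d["img"],cv2.COLOR_RGB2HSV)
def ray(u,v,z=.015):
    a=np.array([u-d["cx"],v-d["cy"]]);r=np.linalg.norm(a);th=r/d["fx"]
    w=R.T@np.r_[a/max(r,1e-9)*np.sin(th),np.cos(th)];return C+w*(z-C[2])/w[2]
m=((H[...,1]<60)&(H[...,2]>130)).astype(np.uint8);m=cv2.morphologyEx(m,cv2.MORPH_OPEN,np.ones((7,7)))
k,l,s,_=cv2.connectedComponentsWithStats(m)
for i in range(1,k):
    v,u=np.where(l==i);X=ray(u.mean(),v.mean())
    if np.linalg.norm(X[:2]-[.368,.375])>.06 or len(u)<200: continue
    print("blob",len(u),s[i,:4],X.round(4), "minrect",cv2.minAreaRect(np.c_[u,v].astype(np.float32)))
    _,_,c=cv2.kmeans(np.c_[u,v].astype(np.float32),2,None,(3,50,.01),5,0)
    Y=[ray(*q) for q in c];print(" centres",c.round(1).tolist(),np.round(Y,4).tolist(),"sep",np.linalg.norm(Y[0]-Y[1]))
cv2.imwrite("pics/w8.png",d["img"][:,:,::-1])
inc((.369,.374,.02),73)
E
python3 wb2.py
```

```text
blob 2037 [301 176  38  71] [0.3672 0.3714 0.015 ] minrect ((319.5784912109375, 211.0061798095703), (34.838966369628906, 70.80599212646484), 4.513988018035889)
 centres [[318.20001220703125, 228.89999389648438], [321.0, 193.39999389648438]] [[0.3818, 0.3658, 0.015], [0.3534, 0.3768, 0.015]] sep 0.03044199423272494
t 17.75 pos [0.371  0.3685 0.1712] yawy 73.0 tilt 0.1 F [ 0.7 -0.1  0.5] w 0.999 ff 0.0 j [ 0.64  0.33 -0.35  0.89 -0.    0.94]
inc [0.114 0.165 5.039] turn -0.006
```

View pics/w8.png

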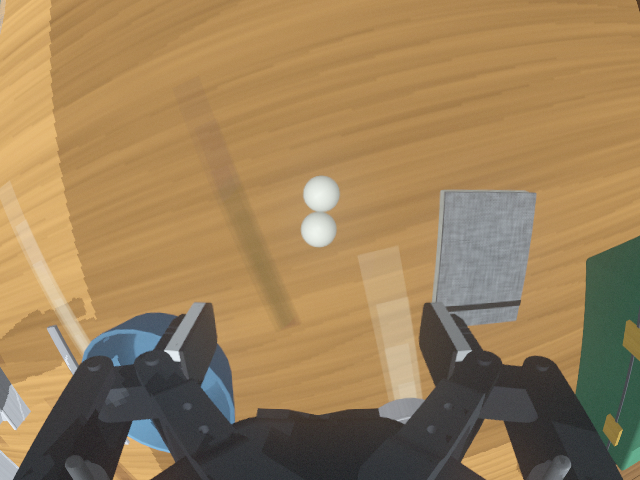

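The wrist view shows two touching balls at (318,229) and (321,193), i.e. world (0.3818,0.3658) and (0.3534,0.3768). They're 30.4 mm apart, which fits their 30 mm diameter. I'll grasp the first across the line joining them.

>>> servo_tool:
  increments:
    - [[-0.37,0.02,1.5,0.5,100],[-0.37,0.02,3.0,0.5,100],[-0.37,0.02,4.4,0.5,100],[-0.37,0.02,5.3,0.5,100],[-0.37,0.02,5.54,0.5,100],[-0.37,0.02,5.54,0.5,60],[-0.37,0.02,5.54,0.5,25],[-0.37,0.02,5.54,0.5,25],[-0.37,0.02,5.54,0.5,25],[-0.37,0.02,5.54,0.5,25]]
  squeeze: 30

```text
t: 18.75
eef_pos: [0.3827, 0.3681, 0.0068]
ee_rot: [0.001, 0.182, 0.983, 0.001]
contact_force: [0.5, -0.6, 7.2]
gripper_width: 0.328
finger_force: 29.2
```

>>> servo_tool:
  increments:
    - [[0,0,0,0,25],[0,0,0,0,25],[0,0,-0.5,0,25],[0,0,-1.5,0,25],[0,0,-3,0,25],[0,0,-4,0,25],[0,0,-4.5,0,25],[0,0,-4.5,0,25]]

```text
t: 19.55
eef_pos: [0.3833, 0.3688, 0.1432]
ee_rot: [0.002, 0.182, 0.983, 0.002]
contact_force: [0.1, -0.4, -0.5]
gripper_width: 0.325
finger_force: 29.7
```

```bash
python3 -c "
from h import *
inc((.4795,.172,.14),69)"
```

```text
t 19.55 pos [0.3833 0.3688 0.1432] yawy 69.1 tilt 0.33 F [ 0.1 -0.4 -0.5] w 0.325 ff 29.7 j [ 0.63  0.37 -0.38  0.82  0.    0.99]
inc [-5.341 -4.98   0.1  ] turn 0.007
```

>>> servo_tool:
  increments:
    - [[-1,-0.95,0,0,25],[-2.2,-2.1,0,0,25],[-3.4,-3.2,0,0,25],[-4.4,-4.2,0,0,25],[-4.9,-4.8,0,0,25],[-5.1,-5.0,0.3,0,25],[-5.1,-5.0,1.2,0,25],[-5.1,-5.0,2.2,0,25],[-5.1,-5.0,3.0,0,25],[-5.1,-5.0,3.0,0,25]]

```text
t: 20.55
eef_pos: [0.4668, 0.1725, 0.0464]
ee_rot: [-0.004, 0.181, 0.983, -0.001]
contact_force: [-0.2, 1.3, -0.5]
gripper_width: 0.325
finger_force: 29.8
```

>>> servo_tool:
  increments:
    - [[0,0,0,0,25],[0,0,0,0,45],[0,0,0,0,55],[0,0,0,0,55],[0,0,-1,0,55],[0,0,-2.2,0,55],[0,0,-3.2,0,55],[0,0,-3.5,0,80]]

```text
t: 21.35
eef_pos: [0.4732, 0.1732, 0.1591]
ee_rot: [0.003, 0.182, 0.983, 0.001]
contact_force: [1.4, 0.5, 0.3]
gripper_width: 0.704
finger_force: 0.0
```

```bash
python3 balls.py | grep "surf \[0.[345]"; python3 -c "
from h import *
inc((.3534,.3768,.17),69)"
```

```text
scene px 410.0 202.0 size [23 19 38] surf [0.463 0.457 0.008] zmax 0.02 ray@15mm [0.4624 0.4551]
scene px 372.5 197.0 size [ 8  7 45] surf [0.359 0.371 0.021] zmax 0.031 ray@15mm [0.354 0.376]
scene px 351.5 232.0 size [10  7 53] surf [0.474 0.172 0.025] zmax 0.037 ray@15mm [0.4612 0.1817]
scene px 311.5 254.5 size [14 10 34] surf [0.457 0.015 0.006] zmax 0.01 ray@15mm [0.4681 0.0102]
scene px 320.0 263.5 size [ 9  8 20] surf [0.51  0.012 0.006] zmax 0.01 ray@15mm [0.5185 0.0039]
scene px 335.5 278.5 size [14 10 38] surf [0.594 0.001 0.006] zmax 0.009 ray@15mm [ 0.6004 -0.0029]
side px 256.5 168.0 size [ 42   5 102] surf [0.445 0.462 0.009] zmax 0.017 ray@15mm [0.443 0.45 ]
side px 231.5 187.5 size [10 10 74] surf [0.352 0.37  0.023] zmax 0.033 ray@15mm [0.3521 0.3791]
side px 290.0 220.5 size [11  8 76] surf [0.472 0.169 0.03 ] zmax 0.04 ray@15mm [0.476  0.1871]
side px 304.0 220.5 size [11  6 36] surf [0.506 0.156 0.032] zmax 0.04 ray@15mm [0.5125 0.1755]
side px 335.0 257.5 size [ 5  4 16] surf [0.547 0.014 0.016] zmax 0.02 ray@15mm [0.5479 0.014 ]
side px 304.5 267.0 size [ 48  13 181] surf [0.462 0.014 0.007] zmax 0.013 ray@15mm [0.464 0.005]
t 21.45 pos [0.4722 0.1729 0.157 ] yawy 69.0 tilt 0.23 F [-0.1  0.3 -0.6] w 0.8 ff 0.0 j [ 0.2   0.3  -0.43  0.83  0.    0.57]
inc [ 6.129  4.929 -0.442] turn 0.004
```

Two balls are now in the crucible. The last one has stayed at (0.353, 0.377).

>>> servo_tool:
  increments:
    - [[1.2,1.0,0,0,100],[2.4,1.9,0,0,100],[3.6,2.9,0,0,100],[4.8,3.9,0,0,100],[5.7,4.6,0,0,100],[6.13,4.93,0.5,0,100],[6.13,4.93,2.0,0,100],[6.13,4.93,3.5,0,100],[6.13,4.93,3.8,0,100],[6.13,4.93,3.8,0,100]]

```text
t: 22.45
eef_pos: [0.3501, 0.3749, 0.0392]
ee_rot: [-0.002, 0.182, 0.983, -0.002]
contact_force: [0.1, 0.4, 0.1]
gripper_width: 1.0
finger_force: 0.0
```

```bash
python3 -c "
from h import *
inc((.3534,.3772,.005),69)"
```

```text
t 22.45 pos [0.3501 0.3749 0.0392] yawy 69.0 tilt 0.34 F [0.1 0.4 0.1] w 1.0 ff 0.0 j [ 0.68  0.48 -0.52  0.57  0.    1.04]
inc [-0.078  0.115  1.139] turn 0.003
```

>>> servo_tool:
  increments:
    - [[-0.08,0.1,0.7,0,100],[-0.08,0.1,1.13,0,100],[-0.08,0.1,1.13,0,100],[-0.08,0.1,1.13,0,60],[-0.08,0.1,1.13,0,25],[-0.08,0.1,1.13,0,25],[-0.08,0.1,1.13,0,25],[-0.08,0.1,1.13,0,25],[-0.08,0.1,1.13,0,25],[-0.08,0.1,1.13,0,25]]

```text
t: 23.45
eef_pos: [0.3557, 0.3787, 0.008]
ee_rot: [0.0, 0.182, 0.983, 0.0]
contact_force: [-0.5, -1.1, 6.0]
gripper_width: 0.327
finger_force: 29.3
```

>>> servo_tool:
  increments:
    - [[0,0,0,0,25],[0,0,-0.5,0,25],[0,0,-1.5,0,25],[0,0,-3,0,25],[0,0,-4,0,25],[0,0,-4.5,0,25],[0,0,-4.5,0,25]]

```text
t: 24.15
eef_pos: [0.3568, 0.3797, 0.1447]
ee_rot: [0.002, 0.182, 0.983, 0.002]
contact_force: [-0.0, 0.6, -0.9]
gripper_width: 0.327
finger_force: 29.7
```

```bash
python3 -c "
from h import *
inc((.465,.185,.05),69)"
```

```text
t 24.15 pos [0.3568 0.3797 0.1447] yawy 69.0 tilt 0.27 F [-0.   0.6 -0.9] w 0.327 ff 29.7 j [ 0.67  0.35 -0.4   0.82  0.    1.04]
inc [-5.683 -4.782  3.149] turn 0.005
```

>>> servo_tool:
  increments:
    - [[-1.1,-0.9,0,0,25],[-2.3,-1.9,0,0,25],[-3.5,-2.9,0,0,25],[-4.6,-3.8,0,0,25],[-5.2,-4.3,0,0,25],[-5.4,-4.5,0.3,0,25],[-5.4,-4.5,1.2,0,25],[-5.4,-4.5,2.2,0,25],[-5.4,-4.5,2.75,0,25],[-5.4,-4.5,2.75,0,25]]

```text
t: 25.15
eef_pos: [0.4547, 0.1942, 0.0563]
ee_rot: [-0.003, 0.182, 0.983, -0.001]
contact_force: [-0.0, 0.1, -0.2]
gripper_width: 0.327
finger_force: 29.8
```

>>> servo_tool:
  increments:
    - [[0,0,0,0,25],[0,0,0,0,45],[0,0,0,0,55],[0,0,0,0,55],[0,0,-1,0,55],[0,0,-2.2,0,55],[0,0,-3.6,0,55],[0,0,-5,0,80],[1,1,-5,0,80],[4,4,-5,0,80]]

```text
t: 26.15
eef_pos: [0.4226, 0.2793, 0.2125]
ee_rot: [0.002, 0.184, 0.983, 0.002]
contact_force: [1.1, 1.1, -1.0]
gripper_width: 0.798
finger_force: 0.0
```

>>> servo_tool:
  increments:
    - [[2,2,0,0,80],[2,2,0,0,80],[2,2,0,0,80],[2,2,0,0,80],[2,2,0,0,80]]

```text
t: 26.65
eef_pos: [0.3865, 0.3557, 0.2101]
ee_rot: [0.0, 0.182, 0.983, -0.0]
contact_force: [0.7, -0.1, 0.6]
gripper_width: 0.8
finger_force: 0.0
```

```bash
python3 balls.py | grep "surf \[0.[345]"; python3 - <<'E'
from h import *
print(manip.read_state()["eef_pos"])
for n in("scene","side"):
    d=viewer.get_image(n);P=pts(d);H=cv2.cvtColor(d["img"],cv2.COLOR_RGB2HSV);ok=d["depth"]>0
    w=P[ok&(abs(P[...,0]-.44)<.13)&(abs(P[...,1]+.2)<.07)&(P[...,2]>.038)&(P[...,2]<.052)]
    print(n,"walls",cv2.minAreaRect(w[:,:2].astype(np.float32)),"z at ends",[np.median(w[abs(w[:,0]-x)<.02][:,2]).round(4) for x in(.35,.53)])
    m=ok&(abs(P[...,0]-.44)<.1)&(abs(P[...,1]+.2)<.03)&(P[...,2]<.04)&(P[...,2]>.012)&(H[...,1]<40)&(H[...,2]>185)
    k,l,s,_=cv2.connectedComponentsWithStats(m.astype(np.uint8))
    print(" white in tray",[(P[l==i].mean(0).round(3).tolist(),int(s[i,4])) for i in range(1,k) if s[i,4]>8])
    c=P[ok&(np.linalg.norm(P[...,:2]-[.48,.172],axis=-1)<.1)&(H[...,0]>95)&(H[...,0]<120)&(H[...,1]>90)&(P[...,2]>.07)&(P[...,2]<.08)]
    q=np.c_[2*c[:,:2],np.ones(len(c))];r=np.linalg.lstsq(q,(c[:,:2]**2).sum(1),rcond=None)[0];print(" crucible",r[:2])
E
```

```text
scene px 406.0 199.5 size [15 14 23] surf [0.437 0.463 0.008] zmax 0.015 ray@15mm [0.4423 0.4558]
scene px 419.5 209.5 size [12  4 21] surf [0.508 0.455 0.008] zmax 0.012 ray@15mm [0.5156 0.4465]
scene px 354.5 229.0 size [ 16  13 111] surf [0.469 0.191 0.026] zmax 0.038 ray@15mm [0.4553 0.2001]
scene px 320.0 263.0 size [ 9  9 24] surf [0.508 0.014 0.006] zmax 0.009 ray@15mm [0.5167 0.0054]
side px 249.0 167.5 size [27  4 64] surf [0.425 0.467 0.009] zmax 0.017 ray@15mm [0.4219 0.4594]
side px 270.5 167.5 size [14  4 38] surf [0.485 0.45  0.009] zmax 0.015 ray@15mm [0.484  0.4395]
side px 287.5 217.0 size [ 18  15 152] surf [0.467 0.186 0.029] zmax 0.041 ray@15mm [0.4733 0.2033]
side px 304.0 220.5 size [11  6 36] surf [0.506 0.157 0.032] zmax 0.04 ray@15mm [0.5125 0.1755]
side px 335.0 257.5 size [ 5  4 17] surf [0.547 0.013 0.016] zmax 0.019 ray@15mm [0.5479 0.014 ]
side px 305.0 266.5 size [ 47  12 149] surf [0.468 0.014 0.007] zmax 0.012 ray@15mm [0.4657 0.0063]
[0.38679958 0.35539248 0.21002853]
scene walls ((0.44340306520462036, -0.1993035525083542), (0.20524173974990845, 0.07767965644598007), 1.0970537662506104) z at ends [np.float64(0.045), np.float64(0.0453)]
 white in tray [([0.349, -0.211, 0.018], 31), ([0.458, -0.194, 0.025], 53), ([0.483, -0.193, 0.025], 60)]
 crucible [0.48102455 0.17277606]
side walls ((0.4404098093509674, -0.1993243396282196), (0.20073381066322327, 0.08280056715011597), 1.3790570497512817) z at ends [np.float64(0.0463), np.float64(0.0451)]
 white in tray [([0.479, -0.192, 0.028], 80), ([0.534, -0.204, 0.021], 16), ([0.456, -0.208, 0.027], 15)]
 crucible [0.47864604 0.17258672]
```

```bash
python3 -c "
from cell import job
print(job.hand_in())"
```

```text
the job is handed in; nothing more can be done
None
```

The job is handed in with all three balls in the crucible, both cylinders in their bay and the tray flat on the shelf, but only one ball was tipped in: the other two rolled out near the canister, and I picked them up and dropped them in with the gripper.

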